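# Touch off a clamped block at three points and pin its bore

## Task

The aluminium block is strapped down on the slotted set-up plate, but exactly where and how square it lies is not known. Take the thicker of the two gauge pins out of the stand and locate the block by holding the pin's shank with a light, steady pressure (two or three newtons, felt for half a second) against its long front side near the left-hand end, then against the same side near the right-hand end, then against its right-hand end face; then lower the pin into the block's large bore until its collar sits flat on the block, and let go of it. Never press the pin on the block or plate harder than 15 N, do not push against them or the clamps with the gripper, and leave the thin pin in the stand.

Things in the scene. Friction and masses are not known exactly. Their poses are not given: they have to be found in the camera images.
- fixture: Fixed set-up plate of dark slotted steel, 176 (x) x 250 (y) x 16 mm; origin at the centre of its underside, on the table; x points away from the robot across the three slots, y to the left along them, z up. On it the aluminium block is clamped fast, 80 (x) x 130 (y) x 40 mm, square-edged, its top 56 mm above the plate's underside.
- block_mean (a point): Point fixed to the plate, 36 mm above its underside (half the block's height), axes as the plate's: where the block's centre is on the average. THE REAL BLOCK IS NOT MEASURED: it lies up to 5 mm off this in x and 8 mm in y and is turned up to 0.07 rad either way. Its front long side (to -x) and right end (to -y) are free from plate to top.
- bore_mean (a point): Point fixed to the plate at the height of the block's top, where the bore's mouth would be with the block at its mean place; really up to 11 mm away. The bore goes straight down through the block, 17.4 mm wide with a 1.5 mm chamfer; its axis is 30 mm from the block's front long side and 45 mm from its right end. Four tapped holes are only 7 mm wide.
- clamp_back (a point): Foot of the stud (on the plate) of the strap clamp behind the block. The strap, 62 x 22 mm, reaches 38 mm from the stud over the block; nut and stud rise to 26 mm above the block's top.
- clamp_left (a point): Foot of the stud of the like strap clamp at the block's left end (+y); its strap points to -y.
- thick_pin_mid (a point): Centre of the thicker gauge pin, half-way up (42.5 mm above its tip), z up along it. Steel, 85 mm long, 160 g: from the tip a shank 16 mm thick, 36 long, chamfered 2.5 mm at the tip; a collar 28 mm wide, 5 thick; a round grip 18 mm thick, 44 long, to be taken from above. Hangs upright in the stand by its collar; lifts straight out (36 mm).
- thick_pin_tip (a point): Middle of the thicker pin's lower end, z up along the pin. With the collar flat on the block it is 20 mm above the plate's underside.
- thin_pin_mid (a point): Centre of the thin gauge pin, half-way up; the same heights, but shank 12, collar 23 and grip 13 mm thick. Stays in the stand.
- stand: Fixed wooden stand 124 (x) x 56 (y) x 45 mm; origin at the centre of its underside. Two holes 34 mm either side of its centre along its x axis, in which the pins hang; either pin may be in either hole.

How it is judged:
On the way, in this order (a step that is already met when the one before it is completed fails the run):
1. the thick pin's shank rests against the block's front long side, in its left half (contact force between thick_pin and fixture above 0.5 N and x of thick_pin_tip in the frame of fixture below -0.05 m and y of thick_pin_tip in the frame of fixture above 0 m and z of thick_pin_tip in the frame of fixture between 0.018 and 0.054 m), for 0.2 s.
2. it rests against the same side, in its right half (contact force between thick_pin and fixture above 0.5 N and x of thick_pin_tip in the frame of fixture below -0.05 m and y of thick_pin_tip in the frame of fixture below -0.03 m and z of thick_pin_tip in the frame of fixture between 0.018 and 0.054 m), for 0.2 s.
3. it rests against the block's right-hand end face (contact force between thick_pin and fixture above 0.5 N and x of thick_pin_tip in the frame of fixture above -0.05 m and y of thick_pin_tip in the frame of fixture below -0.075 m and z of thick_pin_tip in the frame of fixture between 0.018 and 0.054 m), for 0.2 s.
At the end, for the whole second after the job is handed in: The thick pin is in the block's bore, upright (within 0.05 rad), its collar within 1.5 mm of the block's top, at rest and released; the thin pin still hangs in its hole in the stand (z of thick_pin_tip in the frame of fixture between 0.018 and 0.0215 m and horizontal distance between thick_pin_tip and bore_mean below 0.02 m and angle between thick_pin_tip's own z axis and vertical below 0.05 rad and linear speed of thick_pin below 0.01 m/s and horizontal distance between thin_pin_mid and stand below 0.045 m and height (world z) of thin_pin_mid below 0.056 m); the robot touches nothing.
It fails at once if the pin is pressed against the block, plate or clamps with more than 15 N (contact force between thick_pin and fixture above 15 N).
It fails at once if the gripper or arm presses on the plate, block or clamps with more than 3 N (contact force between any of the fingers, the arm and fixture above 3 N).
It fails at once if the thin pin is lifted out of the stand (height (world z) of thin_pin_mid above 0.075 m).
It also fails if it takes over 72 s, if anything falls off the work surface, if the arm or the gripper's body presses on something with over 40 N, if the wrist force passes 120 N, or if a joint passes its speed limit or range.

## Robot

A 6-joint arm with a two-finger parallel gripper is mounted at the origin on a cart in front of the work surface, level with it; the furniture and walls round the work are solid. World frame = base frame: x ahead of the robot, y to its left, z up, the work surface at z = 0. Lengths are in m, angles in rad, forces in N, time in s.
With the tool pointing down it reaches from about 0.4 to 0.825 m from the base axis. Payload 7 kg.
Tool frame: the origin (TCP) lies between the finger pads; the fingertips stand 19 mm ahead of it and the grasp point (between the pads) is the TCP; z points along the fingers, y is the direction in which the jaws open and shut (so a half turn about z gives the same grasp; the last joint's range is limited). The gripper opens to 85 mm and grips with 20 to 120 N. Pads are 22 mm wide; open, the fingers measure 114 mm over their backs; the gripper's body (76 mm by 85 mm) begins 54 mm behind the grasp point. The pads swing forward as they close: fully open they stand 13 mm farther back than shut.
Start: joints at [1.579, 0.359, 0.012, 0, -1.224, -0.288], TCP at [0.186, 0.649, 0.25] pointing down, gripper open.
Joint ranges: [-3.07, 3.07], [-1.43, 2.12], [-1.02, 1.25], [-3.03, 1.67], [-3.05, -0], [-3.03, 3.03]. Speed limits (rad/s): [2.39, 2.39, 3.01, 3.14, 3.14, 3.14].

## Interface

Orientations are given as a unit quaternion [x, y, z, w].
In Python, from bench import manip gives the robot as it stands. The module is installed in compiled form; this text tells all that it offers.
- The arm moves only by the tool jog_arm, never from a script. Its argument "increments" is a list that holds one entry, the list of rows, each a list of 6 numbers: the shift along the tool's x, y, z in mm, then the turn, a rotation vector about the tool's x, y, z in degrees. A call has 1 to 8 rows; each row shifts and turns the commanded pose from where the row before left it, along the tool's axes as they then stand; what a row does not reach is not made up. A row lasts 1/8 s, in which the tool goes at most 62.5 mm and 10.7 degrees, less where a joint would pass 70% of its speed; a pose out of reach is approached as far as the arm can. A call is refused whole if a number of a shift passes 62.5 or a number of a turn 10.7, either way. A call with a gripper value outside its range is refused whole. "gripper" is the opening, from 0 (shut) to 1 (fully open), set as the call begins (left out, the last holds). The fingers move at their own pace and stop on an object; "force" is the grip in N (left out, the last holds). Time passes only in rows, so rows that do not move let the fingers close. It gives the time, the measured TCP pose, the force and the opening at its end, in the units of the state.
- manip.sense(): the state, without advancing time (a new reading comes with each control period).
- manip.capture(name): name is "scene" or "top" or "wrist"; returns the picture (400x640x3 uint8, blue, green, red); there is no depth.
- manip.camera_params(name): a dict with "fx", "fy", "cx", "cy" (pixels), "origin" and "attitude" of the camera in the world. Camera axes: x right, y down, z forward; pixel columns grow to the right and rows downward; lengths in m; the calibration is good to about 2 mm. A picture is of the moment at which its call begins: read the wrist's pose just before it. camera_params takes no time and is no camera call; for the wrist camera it gives the pose at the moment of the call.
- manip.hand_in(): hands the job in, once; it reports no verdict.
The state is a dict: "t": time; "joint_positions": joint angles; "qvel": joint speeds; "effort": joint torques, N m; "ee_pos": TCP position; "orientation": TCP orientation; "force": force on the tool from outside, world axes, zero at the start; "wrist_torque": the same for the moment, N m; "finger_gap": opening from 0.0 (shut) to 1.0 (fully open).
Only numpy, scipy, OpenCV 4.12 (cv2) and the standard library are available. Lean on these libraries where they do the work, as an engineer would, in place of code of your own. Each camera call takes 0.05 s, during which the arm holds its last target. There are 200 camera calls.

## Working session

There is one attempt and no reset: what is moved stays moved. The work goes in short steps, Python scripts to look and compute and a tool call to move; the robot and the scene stay as the last step left them, time stands still between calls to the robot, and variables do not carry over. Pictures are saved under pics/ and viewed, about 8 in all and at most 12, crops included, and the job is handed in when it is done.

Besides the shell and the picture viewer there is one more tool, called after "Call:" as a command line: name --argument value ..., lists and objects as JSON in quotes. jog_arm: Moves the arm, as the interface text tells. Its arguments: {"type":"object","properties":{"increments":{"type":"array","items":{"type":"array","items":{"type":"array","items":{"type":"number"}}}},"gripper":{"type":"number"},"force":{"type":"number"}},"required":["increments"]}

```bash
mkdir -p pics
python3 - <<'E'
from bench import manip
import cv2,numpy as np
print(manip.sense())
for n in("scene","top"):
    im=manip.capture(n); cv2.imwrite(f"pics/{n}0.png",im)
    p=manip.camera_params(n); print(n,p)
E
```

```text
{'t': 0.0, 'joint_positions': array([ 1.57913809e+00,  3.59368189e-01,  1.10559147e-02, -3.69204349e-04,
       -1.22409280e+00, -2.88095389e-01]), 'qvel': array([ 0.00010034,  0.00055867,  0.00039522, -0.00010057,  0.00034344,
       -0.0010879 ]), 'effort': array([ 1.06259504e-03, -5.83324885e+01,  2.93433666e+01,  6.93714961e+00,
       -5.78917447e-03,  1.44225334e-05]), 'ee_pos': array([0.18627541, 0.64831553, 0.24937103]), 'orientation': array([ 9.90224077e-01, -1.39483336e-01, -5.28773633e-05,  8.21185988e-04]), 'force': array([-0.05357417,  0.50915835, -0.05414418]), 'wrist_torque': array([ 0.06982461, -0.02597254,  0.00364882]), 'finger_gap': 1.000521760501284}
scene {'fx': 469.7142081452889, 'fy': 469.7142081452889, 'cx': 316.64608174838713, 'cy': 199.6531788040174, 'origin': array([0.18890603, 0.63759911, 0.63615289]), 'attitude': array([-0.23671748,  0.87957594, -0.39940971,  0.10384066])}
top {'fx': 435.79321017977657, 'fy': 435.79321017977657, 'cx': 312.3978725583256, 'cy': 197.7648918058364, 'origin': array([0.488996  , 0.1023572 , 0.92281023]), 'attitude': array([ 0.70823544, -0.70542404,  0.02485727, -0.01271199])}
```

View pics/top0.png

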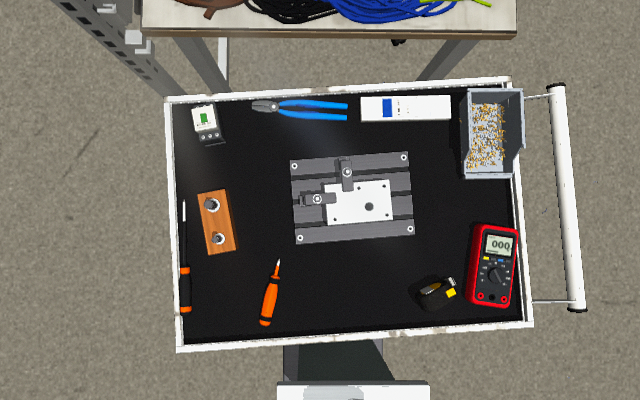

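View pics/scene0.png

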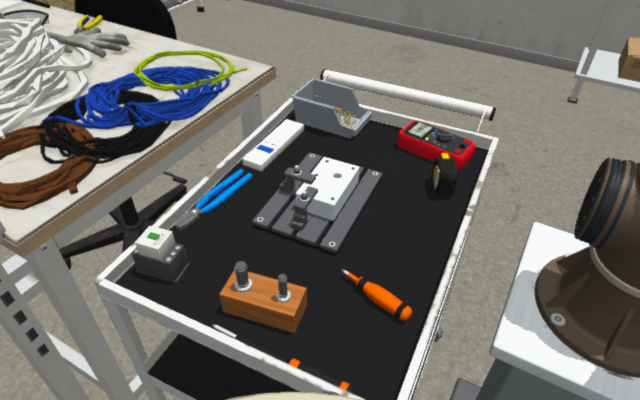

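The top picture shows the plate at about (352,198), the block at (360,202) with its bore at (369,207), and the stand at (217,222). The thicker pin is in the far hole at (212,204) and the thin one at (218,239). Next I'll measure these.

```bash
cat > h.py <<'E'
from bench import manip
import cv2,numpy as np
from scipy.spatial.transform import Rotation as R
def ray(p,uv,z):
    uv=np.atleast_2d(uv).astype(float)
    d=np.c_[(uv[:,0]-p["cx"])/p["fx"],(uv[:,1]-p["cy"])/p["fy"],np.ones(len(uv))]
    d=R.from_quat(p["attitude"]).apply(d); o=p["origin"]
    return o+d*((z-o[2])/d[:,2])[:,None]
def proj(p,X):
    c=R.from_quat(p["attitude"]).inv().apply(np.atleast_2d(X)-p["origin"])
    return np.c_[p["fx"]*c[:,0]/c[:,2]+p["cx"],p["fy"]*c[:,1]/c[:,2]+p["cy"]]
def rect(mask):
    cs,_=cv2.findContours(mask.astype(np.uint8),cv2.RETR_EXTERNAL,cv2.CHAIN_APPROX_NONE)
    c=max(cs,key=cv2.contourArea); return c
E
python3 - <<'E'
from h import *
p=manip.camera_params("top"); im=cv2.imread("pics/top0.png")
hsv=cv2.cvtColor(im,cv2.COLOR_BGR2HSV)
m=np.zeros(im.shape[:2],bool); m[180:265,190:245]=1
st=m&(hsv[...,1]>90)&(hsv[...,2]>60)&(hsv[...,0]<25)
c=rect(st); r=cv2.minAreaRect(c); b=cv2.boxPoints(r); print("stand px",b); w=ray(p,b,.045); print(w, w.mean(0))
m[:]=0; m[145:250,285:420]=1
g=im.max(2)
bl=m&(g>190); c=rect(bl); b=cv2.boxPoints(cv2.minAreaRect(c)); print("block",b); w=ray(p,b,.056);print(w,w.mean(0))
pl=cv2.morphologyEx((m&(g>45)).astype(np.uint8),cv2.MORPH_CLOSE,np.ones((7,7))); c=rect(pl); b=cv2.boxPoints(cv2.minAreaRect(c)); print("plate",b); w=ray(p,b,.016);print(w,w.mean(0))
dk=m&(g<110); dk[:]&=cv2.erode(cv2.morphologyEx(bl.astype(np.uint8),cv2.MORPH_CLOSE,np.ones((15,15))),np.ones((3,3)))>0
n,l,s,ce=cv2.connectedComponentsWithStats(dk.astype(np.uint8))
for i in range(1,n):
    if s[i,4]>15: print("dark",s[i],ce[i],ray(p,ce[i],.056))
a=cv2.resize(im[145:250,285:420],None,fx=5,fy=5,interpolation=cv2.INTER_CUBIC)
q=cv2.resize(im[180:265,190:245],None,fx=5,fy=5,interpolation=cv2.INTER_CUBIC)
o=np.zeros((525,675+275,3),np.uint8);o[:,:675]=a;o[:425,675:]=q
cv2.imwrite("pics/crop.png",o[:, :][:, 150:])
E
```

```text
stand px [[196.15201 193.336  ]
 [227.568   187.624  ]
 [238.88    249.84   ]
 [207.46402 255.552  ]]
[[0.54359419 0.3209849  0.045     ]
 [0.55540533 0.25822512 0.045     ]
 [0.43082833 0.23396341 0.045     ]
 [0.41934008 0.29632669 0.045     ]] [0.48729198 0.27737503 0.045     ]
block [[324.04828 184.57932]
 [389.17932 179.15173]
 [392.51038 219.12415]
 [327.37933 224.55173]]
[[ 0.56159625  0.06437516  0.056     ]
 [ 0.57314715 -0.06612478  0.056     ]
 [ 0.49320747 -0.07231685  0.056     ]
 [ 0.48197017  0.05758575  0.056     ]] [ 0.52748026 -0.00412018  0.056     ]
plate [[287.86032 146.43965]
 [407.0934  136.97673]
 [414.8688  234.94695]
 [295.6357  244.40987]]
[[ 0.64472024  0.13865552  0.016     ]
 [ 0.66644762 -0.11229991  0.016     ]
 [ 0.46064735 -0.12690069  0.016     ]
 [ 0.44037544  0.12123702  0.016     ]] [0.55304766 0.00517299 0.016     ]
dark [365 203   8   7  43] [368.55813953 206.1627907 ] [[ 0.51885743 -0.02454599  0.056     ]]
```

View pics/crop.png

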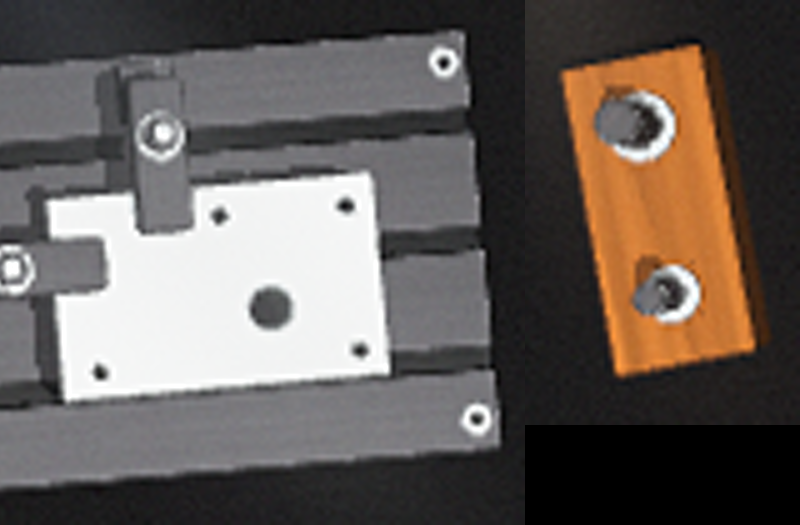

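The enlarged crop shows the block top with sharp edges and the bore at crop (270,307). The thick pin's collar is at (641,125), so it is the far pin. I'll move above it and turn the tool square to the block (yaw about 0.088).

Call:
jog_arm --increments '[[[52.7,32.2,0,0,0,0],[52.7,32.2,0,0,0,0],[52.7,32.2,0,0,0,0],[52.7,32.2,0,0,0,0],[52.7,32.2,0,0,0,0],[52.7,32.2,0,0,0,0],[52.7,32.2,0,0,0,0],[52.7,32.2,0,0,0,0]]]' --gripper 0.7 --force 100

```text
t: 1.1
ee_pos: [0.5214, 0.283, 0.2502]
orientation: [0.99, -0.139, -0.0, 0.0]
force: [1.6, 1.8, 0.4]
finger_gap: 0.7
```

Call:
jog_arm --increments '[[[0,0,20,0,0,-10.5],[0,0,20,0,0,-10.5],[0,0,0,0,0,0],[0,0,0,0,0,0]]]'

```text
t: 1.6
ee_pos: [0.5207, 0.285, 0.2109]
orientation: [0.999, 0.042, 0.0, -0.0]
force: [1.6, 0.3, 0.9]
finger_gap: 0.702
```

Run:
```python
from h import *
s=manip.sense(); print(s["t"],s["ee_pos"],s["orientation"],s["force"])
p=manip.camera_params("wrist"); im=manip.capture("wrist"); cv2.imwrite("pics/w1.png",im)
import json; json.dump({k:np.array(v).tolist() for k,v in p.items()},open("w1.json","w"))
print(p)
print("pred collar",proj(p,[[.5207,.2840,.05],[.5207,.2840,.094]]))
t=manip.camera_params("top"); print(ray(t,[213.2,205],.05),ray(t,[190+(613-525)/5,180+120/5],.094))
```

```text
1.6 [0.52070871 0.28501956 0.21094907] [ 9.99137005e-01  4.15351694e-02  2.70803661e-04 -3.15511028e-05] [1.5759379  0.32958882 0.92867267]
{'fx': 319.85744608383305, 'fy': 319.85744608383305, 'cx': 323.8844848823178, 'cy': 199.6895592250831, 'origin': array([0.59921897, 0.29182994, 0.33457008]), 'attitude': array([ 0.72715747, -0.6695239 , -0.10291314,  0.11130426])}
pred collar [[325.53186806 188.8432682 ]
 [325.77020978 203.70471262]]
[[0.5201107  0.28544724 0.05      ]] [[0.52039465 0.28682143 0.094     ]]
```

View pics/w1.png

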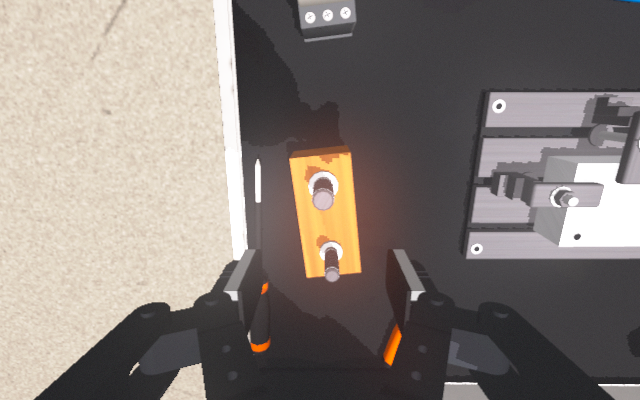

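The wrist picture shows the thick pin's collar at (323,186) and its top at (323,201). That is about 2 mm from the prediction, so I'll nudge by 1 mm, descend and grip.

Call:
jog_arm --increments '[[[1,-1,40,0,0,0],[0,0,40,0,0,0],[0,0,35,0,0,0],[0,0,22,0,0,0],[0,0,0,0,0,0],[0,0,0,0,0,0]]]' --gripper 0.7

```text
t: 2.4
ee_pos: [0.5221, 0.2866, 0.0747]
orientation: [0.999, 0.043, 0.001, -0.001]
force: [-0.0, 0.3, -0.2]
finger_gap: 0.701
```

Call:
jog_arm --increments '[[[0,0,0,0,0,0],[0,0,0,0,0,0],[0,0,0,0,0,0],[0,0,0,0,0,0],[0,0,0,0,0,0],[0,0,0,0,0,0],[0,0,0,0,0,0],[0,0,0,0,0,0]]]' --gripper 0.0 --force 100

```text
t: 3.4
ee_pos: [0.5217, 0.2861, 0.0744]
orientation: [0.999, 0.043, 0.001, -0.0]
force: [-1.4, -0.3, 6.4]
finger_gap: 0.186
```

Call:
jog_arm --increments '[[[0,0,-15,0,0,0],[0,0,-20,0,0,0],[0,0,-30,0,0,0],[0,0,-30,0,0,0],[0,0,-15,0,0,0],[0,0,0,0,0,0],[0,0,0,0,0,0],[0,0,0,0,0,0]]]'

```text
t: 4.4
ee_pos: [0.5209, 0.2854, 0.182]
orientation: [0.999, 0.043, -0.001, 0.001]
force: [0.1, 0.3, -1.3]
finger_gap: 0.187
```

Run:
```python
from h import *
s=manip.sense(); print(s["t"],s["ee_pos"],s["orientation"],s["force"],s["wrist_torque"],s["finger_gap"])
im=manip.capture("wrist"); cv2.imwrite("pics/w2.png",im)
p=manip.camera_params("wrist"); e=s["ee_pos"]; print(proj(p,[e+[0,0,.0196],e-[0,0,.0244],e-[0,0,.0654]]))
```

```text
4.4 [0.52086474 0.28537763 0.18198439] [ 9.99061849e-01  4.32908232e-02 -8.98753257e-04  7.20235554e-04] [ 0.07580795  0.30320354 -1.29383531] [ 0.00389672 -0.00055623  0.03406278] 0.18748663032358634
[[325.08847861 314.43788416]
 [324.72587487 259.54051918]
 [324.52214051 228.69561104]]
```

View pics/w2.png

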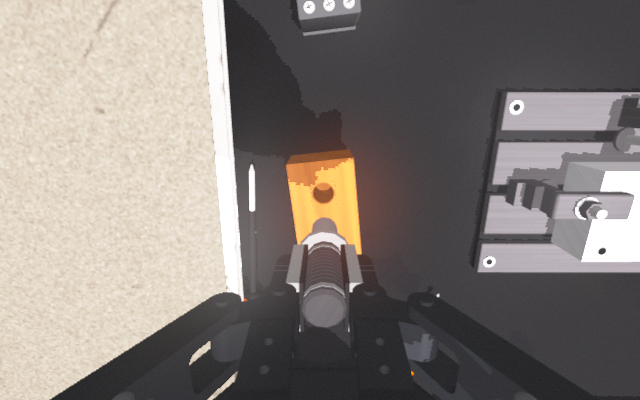

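The picture shows the pin gripped upright, top at (324,308) and tip at about (323,222), with the stand's far hole empty. Next I'll move to the front-left standoff.

Call:
jog_arm --increments '[[[-15.7,49.8,0,0,0,0],[-15.7,49.8,0,0,0,0],[-15.7,49.8,0,0,0,0],[-15.7,49.8,0,0,0,0],[-15.7,49.8,0,0,0,0],[0,0,0,0,0,0],[0,0,0,0,0,0],[0,0,0,0,0,0]]]'

```text
t: 5.45
ee_pos: [0.4651, 0.0317, 0.1831]
orientation: [0.999, 0.044, -0.0, 0.0]
force: [0.2, 0.1, -0.6]
finger_gap: 0.188
```

Call:
jog_arm --increments '[[[0,0,20,0,0,0],[0,0,25,0,0,0],[0,0,20,0,0,0],[0,0,11,0,0,0],[0,0,6,0,0,0],[0,0,0,0,0,0],[0,0,0,0,0,0],[0,0,0,0,0,0]]]'

```text
t: 6.45
ee_pos: [0.4651, 0.0311, 0.1019]
orientation: [0.999, 0.043, 0.001, -0.0]
force: [0.2, -0.2, -1.4]
finger_gap: 0.188
```

Run:
```python
from h import *
s=manip.sense(); print(s["t"],s["ee_pos"],s["orientation"],s["force"],s["wrist_torque"],s["finger_gap"])
im=manip.capture("wrist"); cv2.imwrite("pics/w3.png",im)
p=manip.camera_params("wrist"); e=s["ee_pos"]; print(proj(p,[e+[0,0,.0196],e-[0,0,.0244],e-[0,0,.0654]]))
```

```text
6.45 [0.46510541 0.03105756 0.10186264] [ 9.99060362e-01  4.33365895e-02  5.32733291e-04 -2.23491534e-04] [ 0.22929404 -0.22574193 -1.40055844] [-0.03334284 -0.02758729  0.03005228] 0.187953688983387
[[324.78552313 314.20281247]
 [324.63799465 259.45830047]
 [324.55521106 228.73916676]]
```

View pics/w3.png

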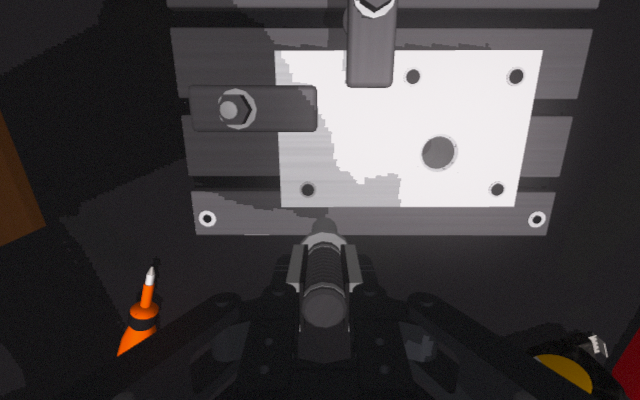

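The picture shows the pin about 10 mm in front of the block's front side, whose edge runs at v≈207 from u=282 to 515, level with the tool. I'll lower it 6 mm and approach.

Call:
jog_arm --increments '[[[0,0,6,0,0,0],[3,0,0,0,0,0],[2,0,0,0,0,0],[0,0,0,0,0,0],[0,0,0,0,0,0]]]'

```text
t: 7.12
ee_pos: [0.4697, 0.0313, 0.0953]
orientation: [0.999, 0.043, -0.0, 0.0]
force: [0.0, -0.4, -1.4]
finger_gap: 0.186
```

Call:
jog_arm --increments '[[[1,0,0,0,0,0],[0,0,0,0,0,0],[0,0,0,0,0,0]]]'

```text
t: 7.5
ee_pos: [0.4707, 0.0314, 0.0953]
orientation: [0.999, 0.043, -0.0, 0.0]
force: [0.2, 0.4, -0.4]
finger_gap: 0.192
```

Call:
jog_arm --increments '[[[1,0,0,0,0,0],[0,0,0,0,0,0],[0,0,0,0,0,0]]]'

```text
t: 7.88
ee_pos: [0.4717, 0.0315, 0.0953]
orientation: [0.999, 0.043, -0.0, 0.0]
force: [-0.7, 0.0, -0.4]
finger_gap: 0.186
```

Call:
jog_arm --increments '[[[0.8,0,0,0,0,0],[0,0,0,0,0,0],[0,0,0,0,0,0]]]'

```text
t: 8.25
ee_pos: [0.4725, 0.0316, 0.0953]
orientation: [0.999, 0.043, -0.0, 0.0]
force: [0.0, -0.6, -1.0]
finger_gap: 0.187
```

Call:
jog_arm --increments '[[[0.8,0,0,0,0,0],[0,0,0,0,0,0],[0,0,0,0,0,0]]]'

```text
t: 8.62
ee_pos: [0.4733, 0.0317, 0.0953]
orientation: [0.999, 0.043, -0.0, 0.0]
force: [-0.1, 0.3, -1.8]
finger_gap: 0.188
```

Call:
jog_arm --increments '[[[0.8,0,0,0,0,0],[0,0,0,0,0,0],[0,0,0,0,0,0]]]'

```text
t: 9.0
ee_pos: [0.4741, 0.0317, 0.0953]
orientation: [0.999, 0.043, -0.0, 0.0]
force: [-0.0, 0.4, -0.9]
finger_gap: 0.183
```

Call:
jog_arm --increments '[[[0.8,0,0,0,0,0],[0,0,0,0,0,0],[0,0,0,0,0,0]]]'

```text
t: 9.38
ee_pos: [0.4749, 0.0318, 0.0953]
orientation: [0.999, 0.043, -0.0, 0.0]
force: [-0.1, 0.1, -2.2]
finger_gap: 0.186
```

Call:
jog_arm --increments '[[[0.8,0,0,0,0,0],[0,0,0,0,0,0],[0,0,0,0,0,0]]]'

```text
t: 9.75
ee_pos: [0.4757, 0.0319, 0.0953]
orientation: [0.999, 0.043, -0.0, -0.0]
force: [-0.0, 0.1, -1.6]
finger_gap: 0.188
```

Call:
jog_arm --increments '[[[0.8,0,0,0,0,0],[0,0,0,0,0,0],[0,0,0,0,0,0]]]'

```text
t: 10.12
ee_pos: [0.4765, 0.032, 0.0953]
orientation: [0.999, 0.043, 0.0, -0.0]
force: [0.3, 0.1, -2.3]
finger_gap: 0.185
```

Call:
jog_arm --increments '[[[0.8,0,0,0,0,0],[0,0,0,0,0,0],[0,0,0,0,0,0]]]'

```text
t: 10.5
ee_pos: [0.4771, 0.032, 0.0952]
orientation: [0.999, 0.043, -0.0, 0.0]
force: [-0.4, 0.7, -0.4]
finger_gap: 0.185
```

Run:
```python
from h import *
s=manip.sense(); print(s["t"],s["ee_pos"],s["force"],s["wrist_torque"])
a=manip.capture("wrist"); b=manip.capture("top")
a=cv2.resize(a[150:300,210:430],None,fx=3,fy=3,interpolation=2); b=cv2.resize(b[170:250,310:430],None,fx=4,fy=4,interpolation=2)
o=np.zeros((450,660,3),np.uint8);o[:]=a; cv2.imwrite("pics/w4.png",o)
```

```text
10.5 [0.47713347 0.03199471 0.09523893] [-0.40505896  0.66840773 -0.39280742] [ 0.03933119  0.45200244 -0.02465194]
```

View pics/w4.png

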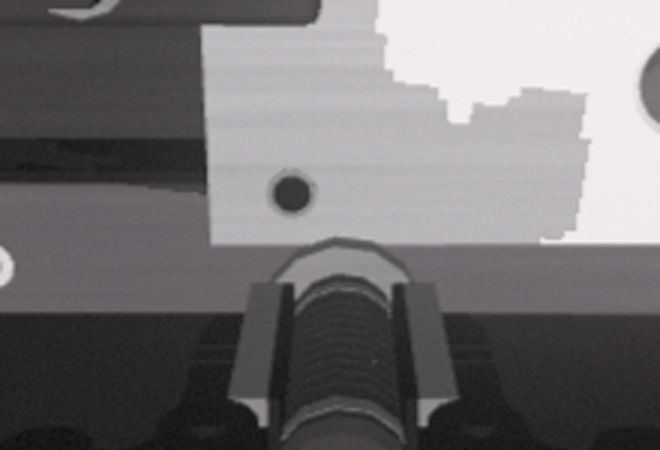

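The picture shows the collar overlapping the block's front edge, and wrist torque y has risen to 0.45 N m. So contact has begun; I'll dwell and read again.

Call:
jog_arm --increments '[[[0,0,0,0,0,0],[0,0,0,0,0,0],[0,0,0,0,0,0]]]'

```text
t: 10.98
ee_pos: [0.4772, 0.032, 0.0953]
orientation: [0.999, 0.043, -0.0, 0.0]
force: [-1.6, -0.7, -0.8]
finger_gap: 0.186
```

Run:
```python
from h import *
s=manip.sense(); print(s["t"],s["ee_pos"],s["force"],s["wrist_torque"],s["effort"])
```

```text
10.975 [0.47719233 0.03197614 0.09527353] [-1.5994535  -0.71135002 -0.82103597] [-0.03208391  0.57973637  0.0217874 ] [-4.02411330e-02 -3.85712814e+01  2.25656980e+01  5.51711217e+00
  5.04275411e-01 -1.65479811e-03]
```

Call:
jog_arm --increments '[[[0.3,0,0,0,0,0],[0,0,0,0,0,0],[0,0,0,0,0,0],[0,0,0,0,0,0],[0,0,0,0,0,0],[0,0,0,0,0,0]]]'

```text
t: 11.72
ee_pos: [0.4774, 0.032, 0.0953]
orientation: [0.999, 0.043, -0.0, 0.0]
force: [-4.1, -0.1, 1.0]
finger_gap: 0.189
```

Run:
```python
from h import *
s=manip.sense(); print(s["t"],s["ee_pos"],s["force"],s["wrist_torque"])
```

```text
11.725 [0.47741092 0.03197334 0.09526133] [-4.14527454 -0.05075762  1.0207779 ] [ 0.16118984  1.56134114 -0.01869646]
```

First contact is at TCP (0.4771, 0.0320). I'll back off and move along to the right-hand end.

Call:
jog_arm --increments '[[[-4.3,0,0,0,0,0],[0,40,0,0,0,0],[0,44,0,0,0,0],[0,0,0,0,0,0],[1.5,0,0,0,0,0],[0,0,0,0,0,0],[0,0,0,0,0,0]]]'

```text
t: 12.6
ee_pos: [0.4823, -0.0511, 0.0954]
orientation: [0.999, 0.044, 0.0, -0.0]
force: [0.2, -0.3, -0.9]
finger_gap: 0.186
```

```bash
cat > s.py <<'E'
from h import *
s=manip.sense(); a=.0866; e=s["ee_pos"]*1000
print(s["t"],e.round(2),"tool x,y",round(e[0]*np.cos(a)+e[1]*np.sin(a),2),round(e[0]*np.sin(a)-e[1]*np.cos(a),2),s["force"].round(1),s["wrist_torque"].round(2),2*np.arctan2(s["orientation"][1],s["orientation"][0]))
E
python3 s.py; python3 -c "
import numpy as np;print(477.15*np.cos(.0866)+32*np.sin(.0866))"
```

```text
12.6 [482.26 -51.15  95.35] tool x,y 476.03 92.67 [ 0.2 -0.3 -0.9] [-0.02 -0.   -0.01] 0.08796970677863436
478.12964788444367
```

Call:
jog_arm --increments '[[[1,0,0,0,0,0],[0,0,0,0,0,0],[0,0,0,0,0,0]]]'

```text
t: 12.98
ee_pos: [0.4831, -0.0517, 0.0953]
orientation: [0.999, 0.043, -0.0, -0.0]
force: [1.1, 0.4, -1.0]
finger_gap: 0.186
```

```bash
python3 s.py
```

```text
12.975 [483.09 -51.7   95.29] tool x,y 476.81 93.29 [ 1.1  0.4 -1. ] [-0.    0.   -0.01] 0.0868437246408723
```

Call:
jog_arm --increments '[[[0.7,0,0,0,0,0],[0,0,0,0,0,0],[0,0,0,0,0,0]]]'

```text
t: 13.35
ee_pos: [0.4838, -0.0518, 0.0953]
orientation: [0.999, 0.043, 0.0, -0.0]
force: [0.2, -0.2, -1.0]
finger_gap: 0.185
```

```bash
python3 s.py
```

```text
13.35 [483.79 -51.76  95.32] tool x,y 477.5 93.41 [ 0.2 -0.2 -1. ] [-0.06  0.02 -0.01] 0.08664623545491841
```

Call:
jog_arm --increments '[[[0.7,0,0,0,0,0],[0,0,0,0,0,0],[0,0,0,0,0,0]]]'

```text
t: 13.72
ee_pos: [0.4844, -0.0517, 0.0953]
orientation: [0.999, 0.043, -0.0, 0.0]
force: [-0.3, -0.8, -1.1]
finger_gap: 0.183
```

```bash
python3 s.py
```

```text
13.725 [484.43 -51.7   95.27] tool x,y 478.15 93.4 [-0.3 -0.8 -1.1] [-0.06  0.08 -0.01] 0.08672188794143
```

Call:
jog_arm --increments '[[[0.4,0,0,0,0,0],[0,0,0,0,0,0],[0,0,0,0,0,0]]]'

```text
t: 14.1
ee_pos: [0.4846, -0.0517, 0.0953]
orientation: [0.999, 0.043, -0.0, 0.0]
force: [-1.4, 0.6, -0.4]
finger_gap: 0.184
```

```bash
python3 s.py
```

```text
14.1 [484.65 -51.68  95.26] tool x,y 478.36 93.4 [-1.4  0.6 -0.4] [-0.05  0.67  0.04] 0.08665199345665289
```

Call:
jog_arm --increments '[[[0.2,0,0,0,0,0],[0,0,0,0,0,0],[0,0,0,0,0,0],[0,0,0,0,0,0],[0,0,0,0,0,0],[0,0,0,0,0,0]]]'

```text
t: 14.85
ee_pos: [0.4848, -0.0517, 0.0952]
orientation: [0.999, 0.043, -0.0, 0.0]
force: [-4.3, -0.1, 1.5]
finger_gap: 0.183
```

```bash
python3 s.py
```

```text
14.85 [484.81 -51.7   95.23] tool x,y 478.52 93.43 [-4.3 -0.1  1.5] [-0.02  1.59  0.05] 0.08664562807288798
```

The two front contacts agree to about 0.1 mm, so the tool is square to the block. I'll go round the corner to the right end face.

Call:
jog_arm --increments '[[[-6,0,0,0,0,0],[0,21,0,0,0,0],[0,21,0,0,0,0],[0,0,0,0,0,0],[22,0,0,0,0,0],[22,0,0,0,0,0],[0,0,0,0,0,0],[0,-5,0,0,0,0]]]'

```text
t: 15.85
ee_pos: [0.5257, -0.0848, 0.0951]
orientation: [0.999, 0.043, -0.0, -0.0]
force: [-0.2, 0.2, -1.6]
finger_gap: 0.187
```

Call:
jog_arm --increments '[[[0,-2,0,0,0,0],[0,0,0,0,0,0],[0,0,0,0,0,0]]]'

```text
t: 16.23
ee_pos: [0.5259, -0.0831, 0.0955]
orientation: [0.999, 0.043, 0.0, -0.0]
force: [-0.0, 1.4, -1.8]
finger_gap: 0.184
```

```bash
python3 s.py
```

```text
16.225 [525.86 -83.12  95.47] tool x,y 516.7 128.29 [-0.   1.4 -1.8] [-0.02  0.05 -0.02] 0.08688253785691305
```

Call:
jog_arm --increments '[[[0,-1.5,0,0,0,0],[0,-1,0,0,0,0],[0,0,0,0,0,0],[0,0,0,0,0,0]]]'

```text
t: 16.73
ee_pos: [0.5258, -0.0807, 0.0953]
orientation: [0.999, 0.043, -0.0, 0.0]
force: [-0.6, 0.5, -1.4]
finger_gap: 0.187
```

```bash
python3 s.py
```

```text
16.725 [525.76 -80.71  95.28] tool x,y 516.81 125.88 [-0.6  0.5 -1.4] [ 0.03 -0.    0.03] 0.0866987297619351
```

Call:
jog_arm --increments '[[[0,-0.8,0,0,0,0],[0,0,0,0,0,0],[0,0,0,0,0,0]]]'

```text
t: 17.1
ee_pos: [0.5257, -0.0799, 0.0953]
orientation: [0.999, 0.043, -0.0, -0.0]
force: [0.4, -0.3, -1.7]
finger_gap: 0.187
```

```bash
python3 s.py
```

```text
17.1 [525.7 -79.9  95.3] tool x,y 516.82 125.07 [ 0.4 -0.3 -1.7] [-0.02 -0.01  0.03] 0.08671834994283431
```

Call:
jog_arm --increments '[[[0,-0.7,0,0,0,0],[0,0,0,0,0,0],[0,0,0,0,0,0]]]'

```text
t: 17.48
ee_pos: [0.5256, -0.0792, 0.0953]
orientation: [0.999, 0.043, -0.0, -0.0]
force: [-1.3, 0.2, -1.9]
finger_gap: 0.188
```

```bash
python3 s.py
```

```text
17.475 [525.62 -79.19  95.3 ] tool x,y 516.8 124.35 [-1.3  0.2 -1.9] [ 0.04  0.02 -0.02] 0.08678436623421298
```

Call:
jog_arm --increments '[[[0,-0.7,0,0,0,0],[0,0,0,0,0,0],[0,0,0,0,0,0]]]'

```text
t: 17.85
ee_pos: [0.5256, -0.0785, 0.0953]
orientation: [0.999, 0.043, 0.0, 0.0]
force: [-0.4, -0.3, -1.1]
finger_gap: 0.187
```

```bash
python3 s.py
```

```text
17.85 [525.59 -78.49  95.33] tool x,y 516.83 123.66 [-0.4 -0.3 -1.1] [-0.04  0.04  0.01] 0.08680001421948313
```

Call:
jog_arm --increments '[[[0,-0.7,0,0,0,0],[0,0,0,0,0,0],[0,0,0,0,0,0]]]'

```text
t: 18.23
ee_pos: [0.5255, -0.0779, 0.0953]
orientation: [0.999, 0.043, -0.0, 0.0]
force: [1.5, -2.1, -0.2]
finger_gap: 0.189
```

```bash
python3 s.py
```

```text
18.225 [525.51 -77.94  95.32] tool x,y 516.8 123.1 [ 1.5 -2.1 -0.2] [-0.76 -0.1  -0.04] 0.08672119807410288
```

Call:
jog_arm --increments '[[[0,-0.15,0,0,0,0],[0,0,0,0,0,0],[0,0,0,0,0,0],[0,0,0,0,0,0],[0,0,0,0,0,0],[0,0,0,0,0,0]]]'

```text
t: 18.98
ee_pos: [0.5255, -0.0778, 0.0953]
orientation: [0.999, 0.043, -0.0, 0.0]
force: [0.9, -5.6, -2.3]
finger_gap: 0.186
```

```bash
python3 s.py
```

```text
18.975 [525.47 -77.78  95.3 ] tool x,y 516.78 122.94 [ 0.9 -5.6 -2.3] [-1.98 -0.26 -0.  ] 0.08680828942906228
```

The end contact begins at about tool y = 123.2 and the front at tool x = 478.2. So the bore centre is at tool (516.2, 70.2). I'll back off, lift and move over it.

Call:
jog_arm --increments '[[[0,3.2,0,0,0,0],[0,0,-20,0,0,0],[0,0,-20,0,0,0],[0,0,0,0,0,0],[-0.6,-28,0,0,0,0],[0,-28,0,0,0,0],[0,0,0,0,0,0],[0,0,0,0,0,0]]]'

```text
t: 19.98
ee_pos: [0.52, -0.025, 0.1347]
orientation: [0.999, 0.044, -0.0, -0.0]
force: [-0.3, 0.1, -1.3]
finger_gap: 0.184
```

```bash
python3 s.py
python3 - <<'E'
from h import *
a=manip.capture("wrist"); cv2.imwrite("pics/w5.png",cv2.resize(a[120:320,190:460],None,fx=2.9,fy=2.9,interpolation=2))
E
```

```text
19.975 [520.02 -25.05 134.7 ] tool x,y 515.91 69.93 [-0.3  0.1 -1.3] [ 0.01  0.01 -0.01] 0.0871868090452968
```

View pics/w5.png

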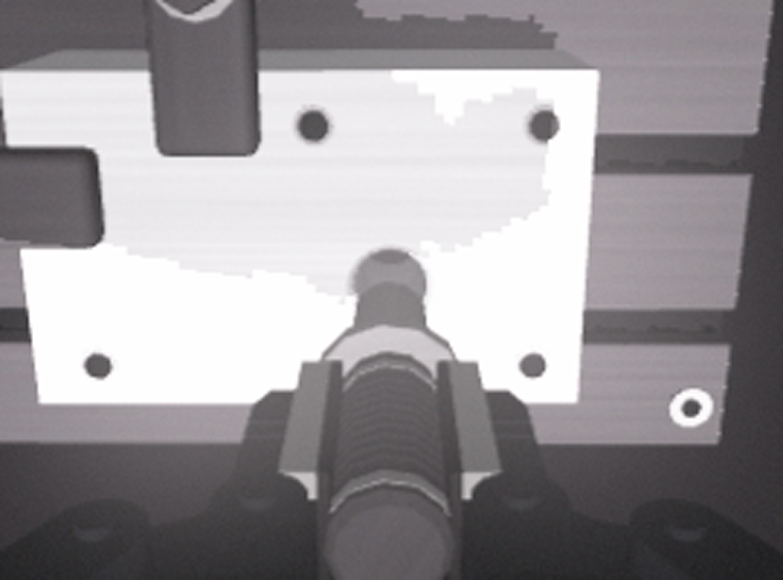

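The picture shows the tip in line above the bore at about (390,280). I'll make a 0.3 mm correction and go down to the mouth, then in by small steps.

Call:
jog_arm --increments '[[[0.3,0.3,6,0,0,0],[0,0,4,0,0,0],[0,0,0,0,0,0],[0,0,0,0,0,0]]]'

```text
t: 20.52
ee_pos: [0.5207, -0.0255, 0.1253]
orientation: [0.999, 0.043, -0.0, 0.0]
force: [0.4, -0.7, -1.5]
finger_gap: 0.19
```

Call:
jog_arm --increments '[[[0,0,1.5,0,0,0],[0,0,1,0,0,0],[0,0,0,0,0,0],[0,0,0,0,0,0]]]'

```text
t: 21.02
ee_pos: [0.5207, -0.0254, 0.1228]
orientation: [0.999, 0.043, 0.0, 0.0]
force: [0.2, -0.1, -0.8]
finger_gap: 0.188
```

```bash
python3 s.py
```

```text
21.025 [520.65 -25.37 122.84] tool x,y 516.51 70.31 [ 0.2 -0.1 -0.8] [-0.03  0.    0.04] 0.08677523656197834
```

Call:
jog_arm --increments '[[[-0.3,0,1,0,0,0],[0,0,1,0,0,0],[0,0,0,0,0,0]]]'

```text
t: 21.4
ee_pos: [0.5203, -0.0254, 0.1207]
orientation: [0.999, 0.043, -0.0, 0.0]
force: [0.3, 0.1, -1.8]
finger_gap: 0.192
```

Call:
jog_arm --increments '[[[0,0,1,0,0,0],[0,0,0,0,0,0],[0,0,0,0,0,0]]]'

```text
t: 21.78
ee_pos: [0.5203, -0.0254, 0.1198]
orientation: [0.999, 0.043, -0.0, 0.0]
force: [-0.0, 0.7, -1.8]
finger_gap: 0.186
```

```bash
python3 s.py
```

```text
21.775 [520.34 -25.44 119.79] tool x,y 516.19 70.35 [-0.   0.7 -1.8] [-0.01 -0.02  0.01] 0.08668892180114188
```

Inside the chamfer (tip at about 54.4 mm) with no force. Continuing down.

Call:
jog_arm --increments '[[[0,0,1,0,0,0],[0,0,1,0,0,0],[0,0,0,0,0,0],[0,0,0,0,0,0]]]'

```text
t: 22.28
ee_pos: [0.5204, -0.0254, 0.1178]
orientation: [0.999, 0.043, -0.0, 0.0]
force: [-0.3, -0.1, -1.2]
finger_gap: 0.183
```

```bash
python3 s.py
```

```text
22.275 [520.35 -25.39 117.78] tool x,y 516.21 70.3 [-0.3 -0.1 -1.2] [-0.04  0.04  0.01] 0.08676143940151622
```

Call:
jog_arm --increments '[[[0,0,1.5,0,0,0],[0,0,1.5,0,0,0],[0,0,0,0,0,0],[0,0,0,0,0,0]]]'

```text
t: 22.78
ee_pos: [0.5203, -0.0254, 0.1148]
orientation: [0.999, 0.043, -0.0, 0.0]
force: [0.4, 0.2, -1.1]
finger_gap: 0.183
```

```bash
python3 s.py
```

```text
22.775 [520.34 -25.41 114.78] tool x,y 516.19 70.32 [ 0.4  0.2 -1.1] [ 0.02 -0.01  0.06] 0.08675919821871345
```

Call:
jog_arm --increments '[[[0,0,2,0,0,0],[0,0,2,0,0,0],[0,0,2,0,0,0],[0,0,2,0,0,0],[0,0,0,0,0,0],[0,0,0,0,0,0]]]'

```text
t: 23.52
ee_pos: [0.5204, -0.0254, 0.1068]
orientation: [0.999, 0.043, 0.0, 0.0]
force: [-1.0, 0.5, -1.2]
finger_gap: 0.189
```

```bash
python3 s.py
```

```text
23.525 [520.4  -25.41 106.83] tool x,y 516.25 70.32 [-1.   0.5 -1.2] [-0.01  0.03  0.01] 0.08676359438710123
```

Tip at about 41.4 mm. Seat is at TCP z≈85.4.

Call:
jog_arm --increments '[[[0,0,2,0,0,0],[0,0,2,0,0,0],[0,0,2,0,0,0],[0,0,2,0,0,0],[0,0,2,0,0,0],[0,0,0,0,0,0],[0,0,0,0,0,0]]]'

```text
t: 24.4
ee_pos: [0.5204, -0.0254, 0.0968]
orientation: [0.999, 0.043, 0.0, 0.0]
force: [0.2, -0.1, -1.4]
finger_gap: 0.183
```

```bash
python3 s.py
```

```text
24.4 [520.4  -25.39  96.83] tool x,y 516.26 70.3 [ 0.2 -0.1 -1.4] [ 0.    0.02 -0.01] 0.08677016117111923
```

Call:
jog_arm --increments '[[[0,0,2,0,0,0],[0,0,2,0,0,0],[0,0,2,0,0,0],[0,0,2,0,0,0],[0,0,1,0,0,0],[0,0,0,0,0,0],[0,0,0,0,0,0]]]'

```text
t: 25.28
ee_pos: [0.5204, -0.0254, 0.0879]
orientation: [0.999, 0.043, 0.0, -0.0]
force: [-0.1, -0.5, -1.1]
finger_gap: 0.185
```

```bash
python3 s.py
```

```text
25.275 [520.42 -25.4   87.85] tool x,y 516.27 70.32 [-0.1 -0.5 -1.1] [0.03 0.   0.01] 0.08675299578341737
```

Call:
jog_arm --increments '[[[0,0,0.8,0,0,0],[0,0,0.7,0,0,0],[0,0,0,0,0,0],[0,0,0,0,0,0]]]'

```text
t: 25.78
ee_pos: [0.5203, -0.0254, 0.0863]
orientation: [0.999, 0.043, -0.0, 0.0]
force: [0.1, -0.1, -0.8]
finger_gap: 0.187
```

Call:
jog_arm --increments '[[[0,0,0.5,0,0,0],[0,0,0,0,0,0],[0,0,0,0,0,0]]]'

```text
t: 26.15
ee_pos: [0.5203, -0.0254, 0.0858]
orientation: [0.999, 0.043, -0.0, 0.0]
force: [-0.0, -0.4, -1.3]
finger_gap: 0.183
```

Call:
jog_arm --increments '[[[0,0,0.4,0,0,0],[0,0,0,0,0,0],[0,0,0,0,0,0]]]'

```text
t: 26.52
ee_pos: [0.5204, -0.0254, 0.0854]
orientation: [0.999, 0.043, 0.0, -0.0]
force: [-1.6, -0.5, -1.2]
finger_gap: 0.187
```

```bash
python3 s.py
```

```text
26.525 [520.38 -25.39  85.42] tool x,y 516.23 70.3 [-1.6 -0.5 -1.2] [-0.03  0.03 -0.  ] 0.08670510402068281
```

Call:
jog_arm --increments '[[[0,0,0.3,0,0,0],[0,0,0,0,0,0],[0,0,0,0,0,0]]]'

```text
t: 26.9
ee_pos: [0.5204, -0.0254, 0.0854]
orientation: [0.999, 0.043, 0.0, -0.0]
force: [-2.4, -0.1, 6.1]
finger_gap: 0.184
```

```bash
python3 s.py
```

```text
26.9 [520.42 -25.4   85.36] tool x,y 516.27 70.31 [-2.4 -0.1  6.1] [0.11 0.8  0.01] 0.08679235484663059
```

The collar is seated: about 7 N upward and no further descent. I'll ease off 0.2 mm and open the fingers.

Call:
jog_arm --increments '[[[0,0,-0.2,0,0,0],[0,0,0,0,0,0]]]'

```text
t: 27.15
ee_pos: [0.5204, -0.0254, 0.0854]
orientation: [0.999, 0.043, 0.0, -0.0]
force: [-1.9, -0.1, 4.5]
finger_gap: 0.185
```

Call:
jog_arm --increments '[[[0,0,0,0,0,0],[0,0,0,0,0,0],[0,0,0,0,0,0],[0,0,0,0,0,0],[0,0,0,0,0,0],[0,0,0,0,0,0]]]' --gripper 0.5

```text
t: 27.9
ee_pos: [0.5203, -0.0254, 0.0853]
orientation: [0.999, 0.043, 0.0, -0.0]
force: [0.2, -0.3, -0.3]
finger_gap: 0.499
```

Call:
jog_arm --increments '[[[0,0,-10,0,0,0],[0,0,-30,0,0,0],[0,0,-40,0,0,0],[0,0,-30,0,0,0],[0,0,0,0,0,0],[0,0,0,0,0,0]]]'

```text
t: 28.65
ee_pos: [0.52, -0.0254, 0.1954]
orientation: [0.999, 0.043, 0.0, -0.0]
force: [-0.5, 0.6, 0.6]
finger_gap: 0.502
```

```bash
python3 s.py
python3 - <<'E'
from h import *
a=manip.capture("wrist"); b=manip.capture("scene")
o=np.zeros((580,800,3),np.uint8); o[:300,:600]=cv2.resize(a[80:280,170:570],None,fx=1.5,fy=1.5); o[300:580,:600]=cv2.resize(b[140:340,170:600],(600,280)); cv2.imwrite("pics/w6.png",o)
E
```

```text
28.65 [520.04 -25.41 195.42] tool x,y 515.89 70.3 [-0.5  0.6  0.6] [0.04 0.01 0.04] 0.0865579166091266
```

View pics/w6.png

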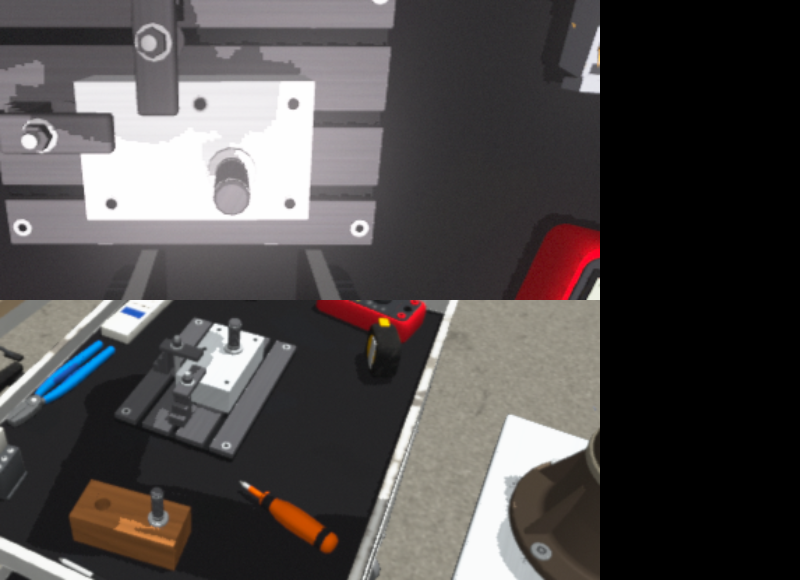

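The picture shows the thick pin upright in the bore, collar on the block at (232,165). The gripper is clear and the thin pin still stands in the stand at (157,510). Handing in.

```bash
python3 -c "
from bench import manip
print(manip.hand_in())"
```

```text
the job is handed in; nothing more can be done
None
```

The thick pin is in the block's large bore with its collar down on the block and released. I handed the job in at about 29 s of the 72 s allowed; hand-in reports no verdict.

- **Touches:** I touched the front side on the left, then on the right, then the right-hand end face. The wrist read about 4.1, 4.3 and 5.6 N at the end of each hold, with noise of around 1 N. That is above the two or three newtons you asked for, most of all at the end face, but well below 15 N. The first force change at contact was slow to show, so I judged contact from the wrist torque.
- **Location:** The two front touches agreed to about 0.1 mm over 84 mm, so the tool lay square to the block. The pin then went down the bore with no noticeable side force.
- **Seating:** The collar met the block at the expected height, within about 0.1 mm, with about 7 N on seating. I eased off before opening the fingers.
- **Last checks:** After release the wrist force was near zero. The last pictures show the pin upright in the bore, the gripper about 110 mm above its grasp height and the thin pin still in the stand.

No check failed. The one disagreement was between the wrist and top cameras, which differed by about 2–3 mm on the pin's place in the stand. The touches made that irrelevant.

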